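# Clip the headset hanger onto the desk screen and hang up the headset

## Robot

A 7-joint arm with a two-finger parallel gripper is mounted at the origin on a cart in front of the work surface, level with it; the furniture and walls round the work are solid. World frame = base frame: x ahead of the robot, y to its left, z up, the work surface at z = 0. Lengths are in m, angles in degrees, forces in N, time in s.
With the tool pointing down it reaches from about 0.425 to 0.8 m from the base axis. Payload 8.3 kg.
Tool frame: the origin (TCP) lies midway between the tips of the shut fingers; the grasp point (between the pads) lies 19 mm behind it; z points along the fingers, y is the line along which they close (so a half turn about z gives the same grasp; the last joint's range is limited). The gripper opens to 85 mm and grips with 20 to 120 N. Pads are 22 mm wide; open, the fingers measure 114 mm over their backs; the gripper's body (76 mm by 85 mm) begins 54 mm behind the grasp point. The pads swing forward as they close: fully open they stand 13 mm farther back than shut.
Start: joints at [-68.234, 21.967, 0.94, 78.501, -0.361, 79.538, -2.664], TCP at [0.268, 0.565, 0.231] pointing down, gripper open.
Joint ranges: [-169.22, 169.22], [-14.56, 117.87], [-87.37, 89.26], [10.42, 133.3], [-82.24, 262.24], [0.94, 117.77], [-172.7, 172.7]. Speed limits (degrees/s): [136.94, 136.94, 172.46, 172.46, 180, 180, 180].

## Interface

Orientations are given as a 3x3 rotation matrix whose columns are the frame's x, y, z axes.
In Python, from bench import telemetry, eyes, bot gives the robot as it stands.
- The arm moves only by the shell command python3 -m crank 'ROWS' [FORCE]. ROWS is JSON, one flat list of numbers, 5 for each row, row after row: the shift along the tool's x, y, z in mm, then the turn about the tool's z in rad, then the opening, from 0 (shut) to 1 (fully open). In form: [dx, dy, dz, spin, jaw, dx, dy, dz, spin, jaw, ...]. A call has 1 to 8 rows; each row shifts and turns the commanded pose from where the row before left it, along the tool's axes as they then stand; what a row does not reach is not made up. A row lasts 1/12 s, in which the tool goes at most 41.7 mm and 7.16 degrees, less where a joint would pass 70% of its speed; a pose out of reach is approached as far as the arm can. A call is refused whole if a number of a shift passes 41.7 or a number of a turn 0.125, either way. A call with a gripper value outside its range is refused whole. The fingers move at their own pace and stop on an object; FORCE is the grip in N (left out, the last holds). Time passes only in rows, so rows that do not move let the fingers close. It gives the time, the measured TCP pose, the force, the opening and the grip force at its end, in the units of the state.
- telemetry.observe(): the state, without advancing time (a new reading comes with each control period).
- eyes.snapshot(name): name is "side" or "top"; returns a dict with "pixels" (420x560x3 uint8, red, green, blue), "depth" (420x560 float32, m along the optical axis (not along the pixel's ray), 0 where there is no reading), "mtx" (3x3 intrinsics, pixels), "k1" (the pictures are not rectified: a ray, as slopes to the right and down, at radius r is drawn at 1 + k1 r^2 times it, then the intrinsics apply), "R" (3x3) and "t" (3): a world point X has camera coordinates R X + t. Camera axes: x right, y down, z forward; pixel columns grow to the right and rows downward; lengths in m; the calibration is good to about 2 mm. A picture is of the moment at which its call begins.
- bot.hand_in(): hands the job in; it is judged then, once.
The state is a dict: "time": time; "joint_pos": joint angles; "dq": joint speeds; "joint_torque": joint torques, N m; "position": TCP position; "tcp_rot": TCP orientation; "ft_force": force on the tool from outside, world axes, zero at the start; "torque": the same for the moment, N m; "gripper_width": finger opening in m; "finger_force": force on a finger pad.
Only numpy, scipy, OpenCV 4.12 (cv2) and the standard library are available. Lean on these libraries where they do the work, as an engineer would, in place of code of your own. Each camera call takes 0.05 s, during which the arm holds its last target. There are 200 camera calls.

## Task

Squeeze the sprung headset hanger open and clip it down onto the top edge of the desk screen, square, fully seated and with its whole width on the edge, its fork on the robot's side of the screen. Then hang the headset by its headband, centred across the two prongs of the fork, so that it hangs still and free of the coffee jar and the screen. Choose the place along the edge for that and leave the jar where it stands; do not tip the headset over on the way.

Things in the scene. Friction and masses are not known exactly. Their poses are not given: they have to be found in the camera images.
- screen: Low desk screen that stays put: grey fabric panel in an aluminium frame, 360 long (its y), 10 thick (its x), straight top edge 210 above the worktop, wholly free, on two feet 90 deep at y -135 and +135. Origin under its middle on the worktop; -x is the side towards the robot, z up.
- hanger: Dark steel clip-on headset hanger, about 150 x 64 x 110 high, 0.18 kg, loose, standing on its fork and plate, handles up. Upright front plate x -5..0, y -32..32, z 0..70 mm; its back face x = 0 goes against the screen's front face. Origin at the bottom middle of that face; z up, y along the hinge, fork to -x. Origin ends 160 above the worktop when seated.
- hanger_saddle (a point): Middle of the underside of the hanger's saddle (x 6, y 0, z 50 mm in the hanger's frame): a bridge x 0..13, 30 wide, behind the front plate, that comes to rest on the screen's top edge. The rear jaw's hinge pin is 10 mm above this point. Axes as the hanger's.
- hanger_grip (a point): Middle of the space between the handles' outsides when squeezed fully (x 1.2, y 0, z 95 mm in the hanger's frame). Black rubber handles 36 wide (y): the front one fixed and upright, outside at x -6, z 70..110; the rear one 5 thick, reaching 50 up from the pin, leaning back to x 34 when closed and upright, outside at x 8.5, when squeezed fully. Axes as the hanger's.
- jaw (a joint): Opening angle of the rear jaw: 0 closed, 0.55 fully open, about 0.22 when gripping the screen. Squeezing the handles opens it against a spring (0.43 N m at 0, 0.58 at 0.55: some 10 to 17 N). Over the outsides the handles measure 40 mm closed, 31 on the screen, 14.5 squeezed fully. The jaw's lip, 36 below the pin, stands 20 behind the front plate when fully open, 2 when closed.
- hanger_fork (a point): Midway between the two prongs, level with their tops, 70 out from the front plate's back (x -70, z 7 in the hanger's frame): where the headband belongs. Prongs are parallel round bars 7 thick, centres at y -28 and +28 (49 clear between), from the plate to x -100, then upturned tips to x -113, z 23. Axes as the hanger's.
- headset: Black office headset, 0.15 kg, loose, upright on its two ear cups, about 155 wide (its y) and 150 high; origin on the worktop midway between the cups, z up. Cups 52 deep (x), z 0..62, from y 39 out to 77 either side. A thin microphone boom is folded up along the +y side, out to y 82. Either way round on the fork will do.
- headset_crown (a point): Top of the middle of the headband, z 150 mm in the headset's frame, axes as the headset's. The headband is an arch in the y-z plane, 28 wide (x), 12 thick; its underside is at z 138 in the middle and about 130 at y +-28, where it rests on the prongs. When hung, this point is about 20 mm above the fork point.
- coffee_jar: Coffee jar with a black lid, 81 across and 141 high, upright, loose, standing in front of the left or the right half of the screen. Origin at the centre of its base.
- calculator: Pocket calculator lying flat, 112 x 68 x 12 high, loose, in front of the other half of the screen; the headset may hang above it. Origin at the centre of its underside.
Not all that is in view belongs to the job. Leave any red look-alike of the coffee_jar alone.

How it is judged (in metres and radians):
On the way:
1. the hanger is clipped on the screen, seated and let go (x of hanger in the frame of screen between -0.01 and 0.001 m and z of hanger in the frame of screen between 0.153 and 0.166 m and y of hanger in the frame of screen between -0.15 and 0.15 m and x of hanger_fork in the frame of screen below -0.06 m and angle between the y axis of hanger and the y axis of screen, either way round below 0.12 rad and angle between hanger's own z axis and vertical below 0.12 rad and value of joint jaw between 0.14 and 0.3 rad and contact force between hanger and the fingers below 0.05 N), for 0.3 s.
At the end, for the whole second after the job is handed in: Hanger seated on the edge: origin 153-166 mm up, plate within 5 mm of the front face, square and upright within 0.12 rad, jaw shut on the panel. Headset on both prongs, centred within 15 mm, about 35 mm either way along them, upright within 0.2, square within 0.3 rad; free of jar and screen; still (x of hanger in the frame of screen between -0.01 and 0.001 m and z of hanger in the frame of screen between 0.153 and 0.166 m and y of hanger in the frame of screen between -0.15 and 0.15 m and x of hanger_fork in the frame of screen below -0.06 m and angle between the y axis of hanger and the y axis of screen, either way round below 0.12 rad and angle between hanger's own z axis and vertical below 0.12 rad and value of joint jaw between 0.14 and 0.3 rad and x of headset_crown in the frame of hanger_fork between -0.032 and 0.038 m and y of headset_crown in the frame of hanger_fork between -0.015 and 0.015 m and z of headset_crown in the frame of hanger_fork between 0.01 and 0.03 m and angle between headset's own z axis and vertical below 0.2 rad and angle between the y axis of headset and the y axis of hanger, either way round below 0.3 rad and contact force between headset and coffee_jar below 0.05 N and contact force between headset and screen below 0.05 N and linear speed of each of headset, hanger below 0.02 m/s); the robot touches nothing.
It fails at once if the coffee jar is knocked or moved by more than 25 mm (distance of coffee_jar from where it was at the start of the episode above 0.025 m or angle between coffee_jar's own z axis and vertical above 0.3 rad).
It fails at once if the headset is tipped over (angle between headset's own z axis and vertical above 0.9 rad).
It also fails if it takes over 64 s, if anything falls off the work surface, if the arm or the gripper's body presses on something with over 40 N, if the wrist force passes 120 N, or if a joint passes its speed limit or range.

## Working session

There is one attempt and no reset: what is moved stays moved. The work goes in short steps, Python scripts to look and compute and a shell command to move; the robot and the scene stay as the last step left them, time stands still between calls to the robot, and variables do not carry over. Pictures are saved under pics/ and viewed, at most 10 in all, crops included, and the job is handed in when it is done.

```bash
ls; mkdir -p pics; cat > h.py <<'E'
import numpy as np,cv2
from bench import telemetry,eyes,bot
def snap(n,f=None):
    s=eyes.snapshot(n)
    if f: cv2.imwrite('pics/'+f,s['pixels'][:,:,::-1])
    return s
def rays(s):
    h,w=s['depth'].shape;M=np.array(s['mtx'])
    u,v=np.meshgrid(np.arange(w),np.arange(h))
    p=cv2.undistortPoints(np.stack([u,v],-1).reshape(-1,1,2).astype(float),M,np.array([s['k1'],0,0,0,0.]))
    return np.concatenate([p.reshape(h,w,2),np.ones((h,w,1))],-1)
def cloud(s):
    P=rays(s)*s['depth'][...,None]
    return (P-np.array(s['t']))@np.array(s['R'])   # R^T(P-t)
E
python3 - <<'E'
from h import *
for n in('top','side'):
    s=snap(n,n+'0.png');np.savez('pics/'+n+'0.npz',**s)
    print(n,-np.array(s['R']).T@np.array(s['t']),s['R'],s['k1'])
o=telemetry.observe();print(o)
E
```

```text
pics
top [ 0.44328179 -0.01044909  1.15591241] [[ 0.00646931 -0.99997333  0.00338878]
 [-0.99864328 -0.00663574 -0.05164854]
 [ 0.05166965 -0.00305006 -0.99865957]] -0.16309949137393312
side [ 0.19855877 -0.85359453  0.68449805] [[ 0.94087822 -0.33798482  0.02268134]
 [-0.16133184 -0.50597564 -0.84732561]
 [ 0.2978594   0.79357099 -0.53058917]] -0.11294664477597403
{'time': 0.1, 'joint_pos': array([-68.2325561 ,  22.01070486,   0.93857731,  78.55586293,
        -0.36230115,  79.53758346,  -2.6647852 ]), 'dq': array([-0.028182  , -0.14206623,  0.03136724, -0.08160545, -0.10173831,
        0.0513698 ,  0.02521043]), 'joint_torque': array([ 3.60403828e-03, -6.29131579e+01,  8.47666338e-01, -3.72760034e+01,
        1.67299208e-02,  1.03692611e-02, -3.81335974e-05]), 'position': array([0.26756846, 0.56432452, 0.23037141]), 'tcp_rot': array([[-9.03568547e-01,  4.28442894e-01, -7.53336130e-04],
       [ 4.28443557e-01,  9.03567128e-01, -1.60093663e-03],
       [-5.22015831e-06, -1.76931799e-03, -9.99998435e-01]]), 'ft_force': array([-0.30348869, -0.71852875, -1.02773628]), 'torque': array([ 0.02702749,  0.01819049, -0.01531152]), 'finger_force': 0.0, 'gripper_width': 0.08555721390858861}
```

View pics/top0.png

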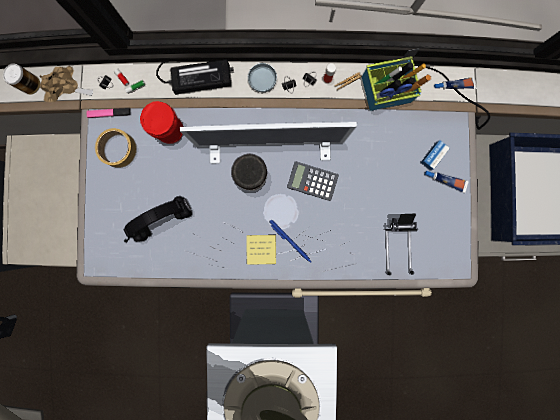

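View pics/side0.png

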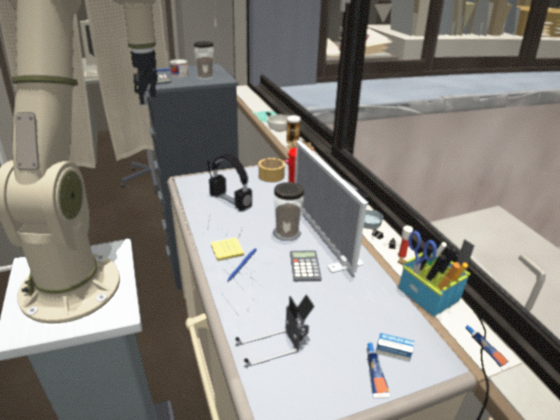

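Top view: screen edge from (182,128) to (356,124), jar at (250,172) in front of its left half, calculator at (312,180), headset at (158,218), hanger at (401,240) with its fork towards the robot, red decoy at (160,122). I'll measure with depth.

```bash
cat > m.py <<'E'
from h import *
s=dict(np.load('pics/top0.npz'));P=cloud(s)
def box(m,n):
    Q=P[m];r=cv2.minAreaRect((Q[:,:2]*1000).astype(np.float32));print(n,len(Q),'rect',np.round(r[0],1),np.round(r[1],1),round(r[2],1),'z',np.round(np.percentile(Q[:,2],[1,50,99]),3))
    return Q
v,u=np.mgrid[:420,:560]
def win(a,b,c,d): return (u>=a)&(u<b)&(v>=c)&(v<d)
z=P[...,2]
Q=P[win(340,460,150,280)]; print('table z',np.median(Q[:,2]))
Q=box(win(170,365,110,150)&(abs(z-.21)<.012)&(P[...,0]>.6),'screen')
l=np.polyfit(Q[:,1],Q[:,0],1);print('x=%.4f*y+%.4f'%tuple(l),Q[:,1].min(),Q[:,1].max())
m=win(225,275,145,200)&(abs(z-.141)<.02);box(m,'jar')
m=win(115,205,180,250);
box(m&(z>.02),'headset all');Q=box(m&(z>.135),'headset top')
A=P[m&(z>.07)];c,_,vt=np.linalg.svd(A[:,:2]-A[:,:2].mean(0),full_matrices=False);print('band axis',vt[0],np.degrees(np.arctan2(vt[0][1],vt[0][0])))
m=win(370,430,200,285)
box(m&(z>.02),'hanger upper');box(m&(z>.098),'hanger top')
Q=P[m&(z>.04)];
for a,b in((.02,.06),(.06,.08),(.08,.098),(.098,.12)):
    box(m&(z>a)&(z<b),'h%.2f'%a)
# dark/prong pix on table: ray to plane z=7mm
g=s['pixels'].astype(int).sum(2)
R=np.array(s['R']);C=-R.T@s['t'];D=rays(s)@R
pr=D*((.0055-C[2])/D[...,2])[...,None]+C
for a,b in((375,398),(400,425)):
    k=win(a,b,240,276)&(g<300);q=pr[k];f=np.polyfit(q[:,0],q[:,1],1);print('prong',k.sum(),f,q.min(0),q.max(0))
E
python3 m.py
python3 -c "
import cv2;a=cv2.imread('pics/top0.png');cv2.imwrite('pics/c.png',cv2.hconcat([cv2.resize(a[195:285,365:440],(400,480),interpolation=2),cv2.resize(a[180:255,110:210],(400,480),interpolation=2)]))"
```

```text
table z -0.00018637917782113073
screen 957 rect [644.9   9.3] [ 11.4 358.2] 1.9 z [0.199 0.209 0.213]
x=-0.0345*y+0.6447 -0.16970563348507559 0.1882429451780057
jar 1025 rect [561.8  52.1] [77.2 76. ] 66.5 z [0.131 0.141 0.145]
headset all 1276 rect [470.  168.3] [ 96.6 348.3] 7.0 z [0.024 0.125 1.156]
headset top 534 rect [464.4 151.8] [ 58.3 321.9] 2.8 z [0.135 0.146 1.156]
band axis [-0.14002665  0.99014774] 98.04938827440695
hanger upper 435 rect [ 395.  -174.7] [144.5 324.3] 2.3 z [0.021 0.075 1.156]
hanger top 108 rect [ 452.7 -165.8] [ 38.3 310.8] 0.1 z [0.098 0.106 1.156]
h0.02 81 rect [ 396.3 -305.4] [137.7  60.1] 3.7 z [0.02  0.052 0.06 ]
h0.06 161 rect [ 446.4 -304.3] [25.3 61.5] 1.0 z [0.06  0.068 0.079]
h0.08 85 rect [ 456.1 -297.2] [26.6 47.5] 37.1 z [0.08  0.088 0.098]
h0.10 88 rect [ 452.9 -304.1] [38.3 34.2] 0.1 z [0.098 0.104 0.112]
prong 45 [ 0.1001507  -0.31347438] [ 0.32803705 -0.28654331  0.0055    ] [ 0.41094103 -0.27381869  0.0055    ]
prong 39 [ 0.19839349 -0.40325727] [ 0.32763758 -0.34408444  0.0055    ] [ 0.37667274 -0.33128583  0.0055    ]
```

View pics/c.png

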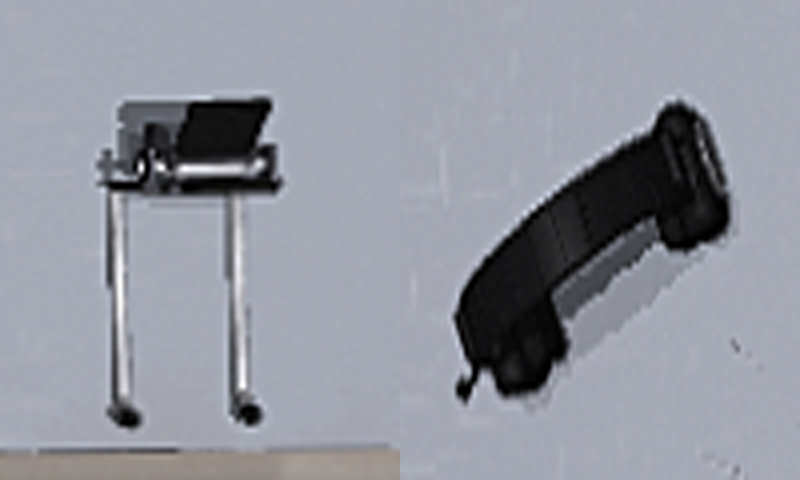

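The left crop shows the hanger almost square to the world axes; the rear handle is the black plate near (230,130). The right crop shows the headset at an angle, with the boom at its lower-left end. Pixels without depth spoiled some of the boxes, so I'm refining.

```bash
sed -i "s/^def box(m,n):/def box(m,n):\n    m=m\&(s['depth']>0)/; s/&(z>.07)\]/\&(z>.11)\&(z<.2)]/" m.py; python3 m.py
cat > m2.py <<'E'
from h import *
s=dict(np.load('pics/side0.npz'));P=cloud(s);z=P[...,2];ok=s['depth']>0
v,u=np.mgrid[:420,:560]
def rep(m,n):
    Q=P[m&ok];r=cv2.minAreaRect((Q[:,:2]*1000).astype(np.float32));print(n,len(Q),np.round(r[0],1),np.round(r[1],1),round(r[2],1),np.round(Q.min(0),3),np.round(Q.max(0),3))
w=(u>225)&(u<325)&(v>285)&(v<375)
for a,b in((.005,.02),(.02,.065),(.075,.1),(.095,.12)): rep(w&(z>a)&(z<b),'hanger %.3f'%a)
w=(u>200)&(u<256)&(v>150)&(v<212)&(P[...,0]<.6)
for a,b in((.02,.06),(.11,.135),(.135,.16)): rep(w&(z>a)&(z<b),'hs %.3f'%a)
w=(u>290)&(u<365)&(v>135)&(v<275)
rep(w&(abs(z-.21)<.006)&(P[...,0]<.7),'screen')
w=(u>270)&(u<306)&(v>180)&(v<240); rep(w&(z>.12)&(z<.15),'jar')
E
python3 m2.py
```

```text
table z -0.00018637917782113073
screen 957 rect [644.9   9.3] [ 11.4 358.2] 1.9 z [0.199 0.209 0.213]
x=-0.0345*y+0.6447 -0.16970563348507559 0.1882429451780057
jar 1025 rect [561.8  52.1] [77.2 76. ] 66.5 z [0.131 0.141 0.145]
headset all 1245 rect [457.  270.7] [ 51.6 158.7] 28.5 z [0.024 0.124 0.152]
headset top 503 rect [458.9 268.5] [28.5 90.3] 28.7 z [0.135 0.146 0.152]
band axis [-0.49644027  0.86807088] 119.76476813501465
hanger upper 415 rect [ 400.3 -305.5] [144.5  62.6] 2.3 z [0.021 0.073 0.112]
hanger top 88 rect [ 452.9 -304.1] [38.3 34.2] 0.1 z [0.098 0.104 0.112]
h0.02 81 rect [ 396.3 -305.4] [137.7  60.1] 3.7 z [0.02  0.052 0.06 ]
h0.06 161 rect [ 446.4 -304.3] [25.3 61.5] 1.0 z [0.06  0.068 0.079]
h0.08 85 rect [ 456.1 -297.2] [26.6 47.5] 37.1 z [0.08  0.088 0.098]
h0.10 88 rect [ 452.9 -304.1] [38.3 34.2] 0.1 z [0.098 0.104 0.112]
prong 45 [ 0.1001507  -0.31347438] [ 0.32803705 -0.28654331  0.0055    ] [ 0.41094103 -0.27381869  0.0055    ]
prong 39 [ 0.19839349 -0.40325727] [ 0.32763758 -0.34408444  0.0055    ] [ 0.37667274 -0.33128583  0.0055    ]
hanger 0.005 346 [ 392.8 -312.1] [134.9 174.8] 8.8 [ 0.328 -0.388  0.005] [ 0.473 -0.215  0.02 ]
hanger 0.020 350 [ 396.3 -308.7] [135.9  63.6] 1.8 [ 0.328 -0.343  0.02 ] [ 0.465 -0.276  0.065]
hanger 0.075 280 [ 451.9 -305.7] [35.3 47.8] 2.2 [ 0.434 -0.33   0.075] [ 0.47  -0.282  0.1  ]
hanger 0.095 165 [ 454.2 -306.9] [39.7 35.7] 1.2 [ 0.434 -0.325  0.095] [ 0.474 -0.289  0.112]
hs 0.020 458 [459.5 265. ] [ 54.9 149.4] 27.9 [0.403 0.192 0.02 ] [0.514 0.332 0.06 ]
hs 0.110 147 [452. 273.] [ 30.3 141.9] 31.0 [0.404 0.206 0.11 ] [0.499 0.328 0.135]
hs 0.135 173 [460.3 266.6] [31.6 91.2] 28.5 [0.425 0.222 0.135] [0.489 0.301 0.154]
screen 425 [646.    7.7] [ 14.  362.2] 1.5 [ 0.635 -0.173  0.204] [0.656 0.189 0.214]
jar 557 [561.   49.2] [76.  77.8] 2.5 [0.523 0.01  0.12 ] [0.599 0.088 0.146]
```

Poses (m):
- Screen centre (0.645, 0.0085), yaw 1.9°.
- Hanger origin about (0.440, -0.306), yaw about 1.8°.
- Headset (0.4595, 0.267), yaw 28.5°.
- Jar (0.562, 0.051).

I'll clip at world y ≈ -0.11. First step: turn the tool square and go above the hanger.

```bash
python3 -m crank '[0,0,0,0.12,1,0,0,0,0.12,1,0,0,0,0.12,1,0,0,0,0.12,1,0,0,0,0.12,1,0,0,0,0.12,1,0,0,0,0.12,1,0,0,0,0.12,1]' 
python3 -m crank '[0,0,0,0.067,1,0,0,0,0.067,1,0,38,0,0,1,0,39,0,0,1,0,39,0,0,1,0,39,0,0,1,0,0,0,0,1]' | tail -12
```

```text
time: 0.77
position: [0.2676, 0.5645, 0.2307]
tcp_rot: [[-0.161, 0.987, -0.001], [0.987, 0.161, -0.001], [-0.001, -0.001, -1.0]]
ft_force: [0.2, 0.3, 0.6]
gripper_width: 0.0852
finger_force: 0.0
time: 1.35
position: [0.4316, 0.5654, 0.2283]
tcp_rot: [[-0.024, 1.0, 0.003], [1.0, 0.024, -0.006], [-0.006, 0.003, -1.0]]
ft_force: [2.0, -1.6, -0.7]
gripper_width: 0.0857
finger_force: 0.0
```

```bash
for i in 1; do python3 -m crank '[-40,0,0,0,1,-40,0,0,0,1,-40,0,0,0,1,-40,0,0,0,1,-40,0,0,0,1,-40,0,0,0,1,-40,0,0,0,1,-40,0,0,0,1]' >/dev/null
python3 -m crank '[-40,0,0,0,1,-40,0,0,0,1,-40,0,0,0,1,-40,0,0,0,1,-40,0,0,0,1,-40,0,0,0,1,-40,0,0,0,1,-40,0,0,0,1]' >/dev/null
python3 -m crank '[-40,0,0,0,1,-40,0,0,0,1,-40,0,0,0,1,-40,0,0,0,1,-40,0,0,0,1,-30,0,0,0,1,0,0,0,0,1,0,0,0,0,1]'; done
python3 - <<'E'
from h import *
o=telemetry.observe();R=o['tcp_rot'];print(o['position'],np.degrees(np.arctan2(R[1,1],R[0,1])), R.T@(np.array([.450,-.306,.150])-o['position'])*1000,o['joint_pos'])
E
```

```text
time: 3.35
position: [0.451, -0.3015, 0.2307]
tcp_rot: [[-0.029, 1.0, -0.002], [1.0, 0.029, -0.001], [-0.001, -0.002, -1.0]]
ft_force: [-0.4, 0.8, -0.5]
gripper_width: 0.0853
finger_force: 0.0
[ 0.45102145 -0.30154228  0.23070141] 1.684404393811651 [-4.35323343 -0.99034659 80.70750183] [-11.41271154  15.49201621  51.01547404  93.38359331 -12.18325069
  77.06815763  43.02418994]
```

```bash
python3 -m crank '[-4.4,-1,20,0,1,0,0,35,0,1,0,0,35,0,1,0,0,30,0,1,0,0,20,0,1,0,0,14.5,0,1,0,0,0,0,1,0,0,0,0,1]' 60
python3 - <<'E'
from h import *
s=snap('side','side1.png');o=telemetry.observe();print(o['position'])
a=cv2.imread('pics/side1.png');cv2.imwrite('pics/c1.png',cv2.resize(a[200:400,160:400],(720,600)))
E
```

```text
time: 4.02
position: [0.4515, -0.3022, 0.0765]
tcp_rot: [[-0.036, 0.999, -0.001], [0.999, 0.036, 0.001], [0.001, -0.001, -1.0]]
ft_force: [0.5, 0.1, 0.5]
gripper_width: 0.0853
finger_force: 0.0
[ 0.45206683 -0.30306316  0.07749585]
```

View pics/c1.png

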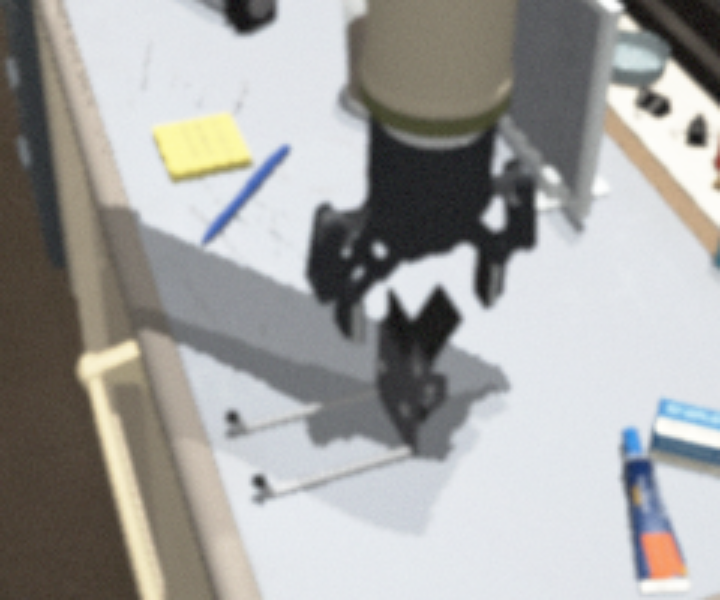

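The fingers straddle the two handles, at about (395-450,310) in the crop. Closing.

```bash
python3 -m crank '[-2,-1,0,0,0.6,0,0,0,0,0.45,0,0,0,0,0.4,0,0,0,0,0.3,0,0,0,0,0.2,0,0,0,0,0.1,0,0,0,0,0,0,0,0,0,0]' 60; python3 -m crank '[0,0,0,0,0,0,0,0,0,0,0,0,0,0,0,0,0,0,0,0,0,0,0,0,0,0,0,0,0,0]' 60
python3 - <<'E'
from h import *
s=snap('side','side2.png');o=telemetry.observe();print(o['position'])
a=cv2.imread('pics/side2.png');cv2.imwrite('pics/c2.png',cv2.resize(a[200:400,160:400],(720,600)))
E
```

```text
time: 4.73
position: [0.4505, -0.3069, 0.0795]
tcp_rot: [[-0.033, 0.999, 0.001], [0.999, 0.033, 0.0], [0.0, 0.001, -1.0]]
ft_force: [-7.5, 5.6, 27.0]
gripper_width: 0.0156
finger_force: 57.6
time: 5.23
position: [0.4504, -0.3069, 0.0795]
tcp_rot: [[-0.033, 0.999, 0.001], [0.999, 0.033, 0.0], [0.0, 0.001, -1.0]]
ft_force: [-9.1, 5.1, 28.0]
gripper_width: 0.0151
finger_force: 57.6
[ 0.45042808 -0.30688635  0.07948222]
```

View pics/c2.png

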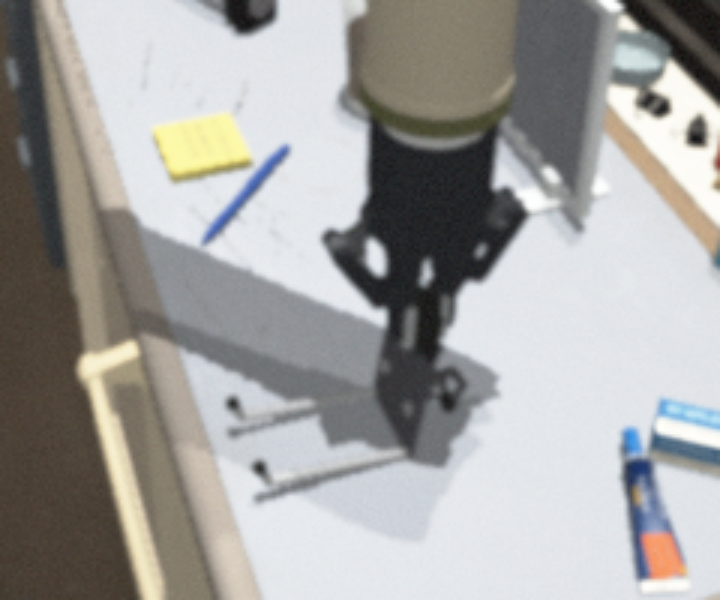

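The jaw is squeezed fully (15 mm). The fork tips look slightly raised, at (235,405) and (260,468) against their shadows. I'll lift it and measure the tilt in the hand.

```bash
python3 -m crank '[0,0,-10,0,0,0,0,-25,0,0,0,0,-40,0,0,0,0,-40,0,0,0,0,-40,0,0,0,0,-20,0,0,0,0,0,0,0,0,0,0,0,0]' 60
cat > m3.py <<'E'
from h import *
import sys
o=telemetry.observe();T=o['position'];R=o['tcp_rot']
print('tcp',T,'w',o['gripper_width'],'F',o['ft_force'])
H=np.stack([R[:,1],R[:,0],-R[:,2]],1)  # hanger-like axes: x=tool y, y=tool x, z up
v,u=np.mgrid[:420,:560]
for n in('side','top'):
    s=snap(n,n+sys.argv[1]+'.png');P=(cloud(s)-T)@H*1000;ok=s['depth']>0
    x,y,z=P[...,0],P[...,1],P[...,2]
    for nm,m in(('plate',ok&(x>-25)&(x<12)&(abs(y)<40)&(z<-8)&(z>-95)),('fork',ok&(x>-120)&(x<-15)&(abs(y)<40)&(abs(z+70)<35))):
        Q=P[m];
        if len(Q)<10: print(n,nm,len(Q));continue
        print(n,nm,len(Q),'min',np.round(np.percentile(Q,1,0)),'max',np.round(np.percentile(Q,99,0)))
        if nm=='fork':
            Q=Q[Q[:,0]>-95]
            for sg in(-1,1):
                q=Q[Q[:,1]*sg>0]
                if len(q)>8: print('  prong',sg,len(q),'z fit',np.polyfit(q[:,0],q[:,2],1),'y fit',np.polyfit(q[:,0],q[:,1],1))
        else:
            print('  x vs z fit',np.polyfit(Q[:,2],Q[:,0],1))
E
python3 m3.py 3
python3 -c "
import cv2;a=cv2.imread('pics/side3.png');b=cv2.imread('pics/top3.png');cv2.imwrite('pics/c3.png',cv2.hconcat([cv2.resize(a[180:340,160:320],(400,400)),cv2.resize(b[190:290,360:460],(400,400))]))"
```

```text
time: 5.95
position: [0.4509, -0.3062, 0.2527]
tcp_rot: [[-0.034, 0.999, 0.002], [0.999, 0.034, -0.0], [-0.001, 0.002, -1.0]]
ft_force: [-0.1, 0.5, -3.8]
gripper_width: 0.0129
finger_force: 62.3
tcp [ 0.45087501 -0.30618733  0.25273314] w 0.012931037110789264 F [-0.08543599  0.51073934 -3.79696967]
side plate 728 min [-23. -32. -80.] max [11. 31. -9.]
  x vs z fit [0.13609974 1.01638315]
side fork 466 min [-113.  -32.  -80.] max [-17.  30. -58.]
  prong -1 182 z fit [-1.38124571e-02 -7.66352179e+01] y fit [ 4.56784682e-03 -2.89749557e+01]
  prong 1 164 z fit [-9.96322041e-03 -7.60974205e+01] y fit [3.93330274e-03 2.69471043e+01]
top plate 164 min [-23.  -8. -81.] max [ 11.  35. -10.]
  x vs z fit [0.24825357 6.93824623]
top fork 293 min [-112.  -29.  -82.] max [-16.  35. -60.]
  prong -1 110 z fit [-1.83013506e-02 -7.78809244e+01] y fit [  0.02763835 -22.76014399]
  prong 1 115 z fit [-1.42715720e-02 -7.75305025e+01] y fit [-8.89959301e-03  3.06793570e+01]
```

View pics/c3.png

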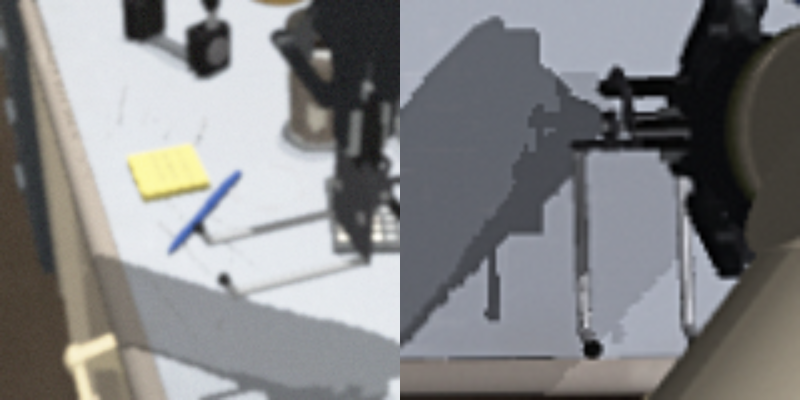

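The tilt is only 0.8°, and the hanger sits about 1 mm off the tool centre, so the grasp is good. The crop shows it held square, with the fork to the left and its tips at (205,235) and (225,285). Now to above the edge.

```bash
python3 -m crank '[0,0,-27,0,0,0,0,-27,0,0,0,0,0,0,0]' 60 >/dev/null
python3 -m crank '[24,24,0,0,0,24,24,0,0,0,24,24,0,0,0,24,24,0,0,0,24,24,0,0,0,24,24,0,0,0,24,24,0,0,0,22,20,0,0,0]' 60 >/dev/null
python3 -m crank '[0,0,0,0,0,0,0,0,0,0,0,0,0,0,0,0,0,0,0,0]' 60
cat > m4.py <<'E'
from h import *
import sys
o=telemetry.observe();T=o['position'];R=o['tcp_rot']
print('tcp',T,'yaw',np.degrees(np.arctan2(R[1,1],R[0,1])),'w',o['gripper_width'],'F',o['ft_force'])
H=np.stack([R[:,1],R[:,0],-R[:,2]],1)
for n in('side','top'):
    s=snap(n,n+sys.argv[1]+'.png');W=cloud(s);P=(W-T)@H*1000;ok=s['depth']>0
    x,y,z=P[...,0],P[...,1],P[...,2]
    m=ok&(abs(W[...,2]-.21)<.007)&(abs(x)<30)&(abs(y)<200)&(abs(y)>42)
    if m.sum()>20:
        f=np.polyfit(y[m],x[m],1);q=P[m];print(n,'edge in tool frame: x=',f,'xr',np.percentile(q[:,0]-f[0]*q[:,1],[2,50,98]),'y',q[:,1].min(),q[:,1].max(),m.sum(),'ztop',np.percentile(W[m][:,2],95))
    m=ok&(x>-95)&(x<-25)&(abs(y)<40)&(abs(z+76)<15)
    for sg in(-1,1):
        q=P[m&(y*sg>0)]
        if len(q)>15: print(n,'prong',sg,len(q),np.polyfit(q[:,0],q[:,2],1),np.polyfit(q[:,0],q[:,1],1))
E
python3 m4.py 4
```

```text
time: 7.3
position: [0.631, -0.1111, 0.3048]
tcp_rot: [[-0.032, 0.999, -0.002], [0.999, 0.032, -0.0], [-0.0, -0.002, -1.0]]
ft_force: [-0.8, -0.3, -1.0]
gripper_width: 0.013
finger_force: 62.2
tcp [ 0.63099329 -0.1111057   0.30483503] yaw 1.8155690422502953 w 0.013043740514853653 F [-0.75320716 -0.28464719 -1.00822507]
side edge in tool frame: x= [6.00485380e-04 1.71344637e+01] xr [12.75969882 15.75539922 24.36982024] y -62.41008630874731 199.6725927507655 199 ztop 0.21203418145944783
side prong -1 99 [-1.15048461e-02 -7.65257143e+01] [ 6.78765441e-04 -2.93098750e+01]
side prong 1 90 [-8.38673278e-03 -7.60605137e+01] [-2.11832704e-03  2.63043838e+01]
top edge in tool frame: x= [-9.31780732e-03  1.89459750e+01] xr [14.45309049 19.00393684 23.97312481] y 63.073346696173815 198.81223535370518 312 ztop 0.21234387810993346
```

```bash
python3 -m crank '[0,9.7,0,0,0,0,0,0,0,0,0,0,0,0,0]' 60 >/dev/null; python3 -m crank '[0,0,10,0,0,0,0,15,0,0,0,0,15,0,0,0,0,10,0,0,0,0,0,0,0,0,0,0,0,0]' 60; python3 m4.py 5
python3 -c "
import cv2;a=cv2.imread('pics/side5.png');cv2.imwrite('pics/c5.png',cv2.resize(a[130:290,230:400],(640,600)))"
```

```text
time: 8.15
position: [0.6411, -0.1092, 0.2553]
tcp_rot: [[-0.034, 0.999, -0.001], [0.999, 0.034, 0.0], [0.0, -0.001, -1.0]]
ft_force: [0.2, -0.3, -1.6]
gripper_width: 0.0131
finger_force: 62.2
tcp [ 0.64112704 -0.10918268  0.25529016] yaw 1.9462935539928963 w 0.013127612894596458 F [ 0.19265341 -0.28341506 -1.555859  ]
side edge in tool frame: x= [4.23069494e-03 6.84023728e+00] xr [ 2.67585431  5.64549883 13.9461162 ] y -63.74848359938363 199.6912299484025 233 ztop 0.21188257718747702
side prong -1 92 [-4.82770886e-03 -7.59489439e+01] [ 4.25173523e-05 -2.94645364e+01]
side prong 1 85 [-5.97144094e-03 -7.58756905e+01] [-3.36763228e-03  2.63632267e+01]
top edge in tool frame: x= [-7.05111562e-03  8.66070716e+00] xr [ 4.18415489  8.72670455 13.50457172] y 69.51277736541809 199.4223626517831 305 ztop 0.21247096878462898
```

View pics/c5.png

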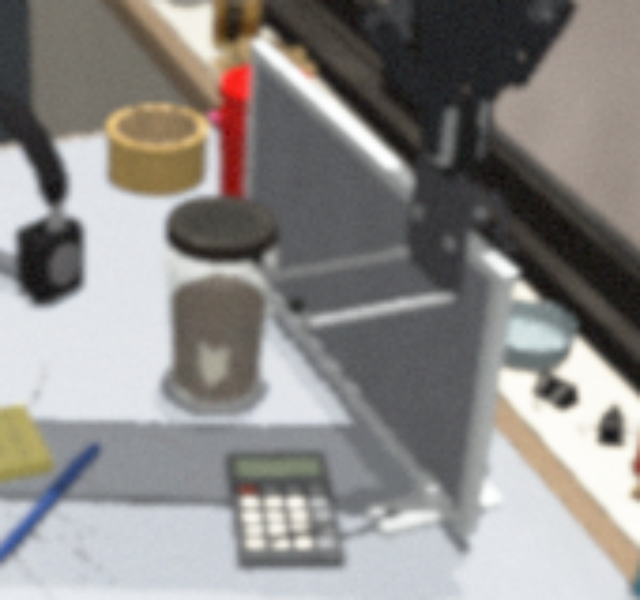

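The plate is in front of the panel at (435,230) and straddles the edge with no contact force. I'll lower it until it seats.

```bash
python3 -m crank '[0,0,4,0,0,0,0,4,0,0,0,0,3,0,0,0,0,0,0,0,0,0,0,0,0]' 60; python3 -m crank '[0,0,1.5,0,0,0,0,1.5,0,0,0,0,0,0,0,0,0,0,0,0]' 60;python3 -m crank '[0,0,1.5,0,0,0,0,0,0,0,0,0,0,0,0]' 60
```

```text
time: 8.67
position: [0.6415, -0.1093, 0.2445]
tcp_rot: [[-0.034, 0.999, -0.001], [0.999, 0.034, 0.0], [0.0, -0.001, -1.0]]
ft_force: [-0.9, 0.1, -1.4]
gripper_width: 0.0132
finger_force: 62.3
time: 9.0
position: [0.6418, -0.1094, 0.2421]
tcp_rot: [[-0.034, 0.999, 0.001], [0.999, 0.034, -0.0], [-0.0, 0.001, -1.0]]
ft_force: [-0.6, 0.1, -0.1]
gripper_width: 0.0131
finger_force: 62.6
time: 9.25
position: [0.6418, -0.1094, 0.2421]
tcp_rot: [[-0.034, 0.999, 0.002], [0.999, 0.034, 0.0], [0.0, 0.002, -1.0]]
ft_force: [-4.8, 1.1, 8.9]
gripper_width: 0.0131
finger_force: 64.1
```

Seated: 9 N at z 0.242. I'll bring the plate up against the face, then release gradually.

```bash
python3 -m crank '[0,2,0,0,0,0,2,0,0,0,0,1,0,0,0,0,0,0,0,0,0,0,0,0,0]' 60; python3 -m crank '[0,0,0,0,0.2,0,0,0,0,0.25,0,0,0,0,0.3,0,0,0,0,0.35,0,0,0,0,0.4,0,0,0,0,0.45,0,0,0,0,0.55,0,0,0,0,0.55]' 60; python3 m4.py 6
python3 -c "
import cv2;a=cv2.imread('pics/side6.png');cv2.imwrite('pics/c6.png',cv2.resize(a[130:290,230:400],(640,600)))"
```

```text
time: 9.67
position: [0.6462, -0.1096, 0.242]
tcp_rot: [[-0.034, 0.999, 0.0], [0.999, 0.034, 0.0], [0.0, 0.0, -1.0]]
ft_force: [-7.3, 1.5, 10.3]
gripper_width: 0.0132
finger_force: 64.6
time: 10.33
position: [0.6465, -0.1091, 0.2401]
tcp_rot: [[-0.034, 0.999, -0.001], [0.999, 0.034, 0.0], [0.0, -0.001, -1.0]]
ft_force: [-0.1, 0.6, -0.1]
gripper_width: 0.0469
finger_force: 0.0
tcp [ 0.64645774 -0.1090641   0.2400546 ] yaw 1.9555854179277607 w 0.046928215612401944 F [-0.12085046  0.56672999 -0.1275354 ]
side edge in tool frame: x= [0.00537655 1.06800906] xr [-2.79926566  0.05066238  7.49143873] y -62.7469981352204 199.32184833851335 223 ztop 0.21195077886508568
side prong -1 91 [-6.75239599e-03 -7.46901613e+01] [-5.69479784e-04 -3.00749695e+01]
side prong 1 85 [-2.56334499e-03 -7.43085884e+01] [1.01781941e-02 2.63044810e+01]
top edge in tool frame: x= [-0.00758853  3.46306046] xr [-1.05695923  3.34965191  8.29760405] y 73.59876438519231 199.1356666008168 292 ztop 0.21228726976613493
```

View pics/c6.png

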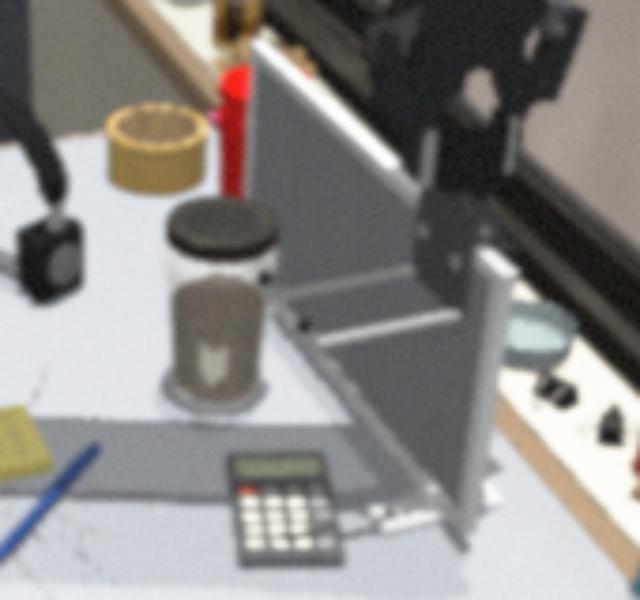

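The hanger is level, seated (prong tops about 0.166 high) and let go. Retreating, then over the headset.

```bash
python3 -m crank '[0,0,0,0,0.95,0,0,0,0,0.95,0,0,0,0,0.95,0,0,0,0,0.95,0,0,-15,0,0.95,0,0,-30,0,0.95,0,0,-35,0,0.95,0,0,0,0,0.95]' 40 >/dev/null
python3 -m crank '[34,-16,0,0,1,34,-16,0,0,1,34,-16,0,0,1,34,-16,0,0,1,34,-16,0,0,1,34,-16,0,0,1,34,-16,0,0,1,34,-16,0,0,1]' >/dev/null
python3 -m crank '[34,-16,0,0,1,34,-16,0,0,1,43e0,0,0,0,1]' >/dev/null
python3 -m crank '[34,-16,0,0,1,34,-16,0,0,1,40,0,0,0,1,0,0,0,-0.116,1,0,0,0,-0.116,1,0,0,0,-0.116,1,0,0,0,-0.116,1,0,0,0,0,1]' 
python3 - <<'E'
from h import *
o=telemetry.observe();R=o['tcp_rot'];print(np.degrees(np.arctan2(R[1,1],R[0,1])), R.T@(np.array([.4597,.2675,.125])-o['position'])*1000,o['joint_pos'])
E
```

```text
time: 12.43
position: [0.4738, 0.2651, 0.3203]
tcp_rot: [[-0.483, 0.876, 0.0], [0.876, 0.483, 0.0], [0.0, 0.0, -1.0]]
ft_force: [-0.3, -0.3, 0.4]
gripper_width: 0.0854
finger_force: 0.0
28.849017017258845 [  8.87982313 -11.24349933 195.29788391] [-61.22782774  10.93005875  34.29497421  83.55220866  -6.14626206
  87.38614535   1.7096241 ]out of range: row 3 has 43, outside -41.7 to 41.7
```

```bash
python3 -m crank '[8.9,-11.2,20,0,1,0,0,40,0,1,0,0,40,0,1,0,0,38,0,1,0,0,30,0,1,0,0,20,0,1,0,0,10,0,1,0,0,0,0,1]' 25 >/dev/null
python3 -m crank '[0,0,0,0,1,0,0,0,0,0.7,0,0,0,0,0.5,0,0,0,0,0.4,0,0,0,0,0.3,0,0,0,0,0.2,0,0,0,0,0.2,0,0,0,0,0.2]' 25
cat > m5.py <<'E'
from h import *
import sys
o=telemetry.observe();T=o['position'];R=o['tcp_rot'];print(T,o['gripper_width'],o['finger_force'],o['ft_force'])
H=np.stack([R[:,1],R[:,0],-R[:,2]],1)
for n in('side','top'):
    s=snap(n,n+sys.argv[1]+'.png');P=(cloud(s)-T)@H*1000;ok=s['depth']>0;g=s['pixels'].max(2)<90
    x,y,z=P[...,0],P[...,1],P[...,2]
    for a,b in((-120,-70),(-45,-10),(-10,35)):
        m=ok&g&(z>a)&(z<b)&(abs(x)<45)&(abs(y)<95)&(abs(y)>26)
        for sg in(-1,1):
            q=P[m&(y*sg>0)]
            if len(q)>10: print(n,(a,b),sg,len(q),np.round(np.percentile(q,[1,50,99],0),0).tolist())
E
python3 m5.py 7
```

```text
time: 13.77
position: [0.46, 0.2678, 0.1229]
tcp_rot: [[-0.478, 0.879, 0.001], [0.879, 0.478, 0.001], [0.0, 0.001, -1.0]]
ft_force: [-2.1, -0.9, 6.4]
gripper_width: 0.0276
finger_force: 26.5
[0.45998072 0.26784064 0.12293203] 0.0275984561750535 26.543074703367893 [-2.13118757 -0.87139898  6.3815694 ]
side (-120, -70) -1 167 [[-28.0, -76.0, -117.0], [-21.0, -70.0, -95.0], [12.0, -43.0, -71.0]]
side (-120, -70) 1 197 [[-27.0, 37.0, -116.0], [-17.0, 43.0, -93.0], [14.0, 66.0, -71.0]]
side (-45, -10) -1 48 [[-14.0, -71.0, -35.0], [-6.0, -66.0, -19.0], [6.0, -58.0, -10.0]]
side (-45, -10) 1 66 [[-20.0, 56.0, -42.0], [-8.0, 64.0, -23.0], [13.0, 83.0, -10.0]]
side (-10, 35) -1 116 [[-15.0, -61.0, -9.0], [-3.0, -44.0, 10.0], [13.0, -27.0, 24.0]]
side (-10, 35) 1 47 [[-20.0, 27.0, -10.0], [-12.0, 46.0, 3.0], [3.0, 78.0, 23.0]]
top (-120, -70) -1 76 [[-26.0, -75.0, -113.0], [-16.0, -72.0, -84.0], [20.0, -41.0, -71.0]]
top (-120, -70) 1 16 [[-36.0, 27.0, -120.0], [-25.0, 59.0, -86.0], [-15.0, 66.0, -73.0]]
top (-45, -10) -1 68 [[-13.0, -68.0, -35.0], [-1.0, -64.0, -16.0], [13.0, -57.0, -10.0]]
top (-10, 35) -1 229 [[-13.0, -60.0, -9.0], [-0.0, -43.0, 10.0], [15.0, -27.0, 23.0]]
```

Held: 27.6 mm across the band, centred. Lifting, squaring up and carrying it to above the fork.

```bash
python3 -m crank '[0,0,0,0,0,0,0,-10,0,0,0,0,-25,0,0,0,0,-35,0,0,0,0,-40,0,0,0,0,-40,0,0,0,0,-35,0,0,0,0,-25,0,0]' 50 >/dev/null
python3 -m crank '[0,0,0,0.0585,0,0,0,0,0.1,0,0,0,0,0.1,0,0,0,0,0.1,0,0,0,0,0.0585,0,0,0,0,0.049,0,0,0,0,0,0]'>/dev/null
python3 -m crank '[-10,2,0,0,0,-20,5,0,0,0,-30,8,0,0,0,-35,9,0,0,0,-35,9,0,0,0,-35,9,0,0,0,-35,9,0,0,0,-35,9,0,0,0]'>/dev/null
python3 -m crank '[-35,9,0,0,0,-35,9,0,0,0,-30,8,0,0,0,-25,6,0,0,0,-15,4,0,0,0,-8,2,0,0,0,0,0,0,0,0,0,0,0,0,0]'
python3 m5.py 8
cat > m6.py <<'E'
from h import *
s=snap('side','fork.png');P=cloud(s);ok=s['depth']>0;o=telemetry.observe();R=o['tcp_rot'];T=o['position']
H=np.stack([R[:,1],R[:,0],-R[:,2]],1);C=np.array([.574,-.1128,.1655]);Q=(P-C)@H*1000
for sg in(-1,1):
    q=Q[ok&(abs(Q[...,0])<25)&(abs(Q[...,1]-28*sg)<9)&(abs(Q[...,2])<8)]
    print('prong',sg,len(q),np.median(q,0) if len(q) else '')
q=Q[ok&(abs(Q[...,1])<45)&(Q[...,0]<-25)&(Q[...,0]>-60)&(abs(Q[...,2])<25)];print('tips',len(q),q.min(0) if len(q) else '')
print('tcp rel fork est',(T-C)@H*1000,np.degrees(np.arctan2(R[1,1],R[0,1])))
E
python3 m6.py
```

```text
time: 16.45
position: [0.5697, -0.1119, 0.3322]
tcp_rot: [[-0.032, 0.999, -0.0], [0.999, 0.032, 0.0], [0.0, -0.0, -1.0]]
ft_force: [0.2, 1.1, -1.5]
gripper_width: 0.0271
finger_force: 49.6
[ 0.56967849 -0.1119037   0.33222397] 0.027076943636506222 49.575834759743884 [ 0.21891084  1.09450335 -1.4907604 ]
side (-120, -70) -1 379 [[-27.0, -75.0, -119.0], [-16.0, -70.0, -98.0], [22.0, -41.0, -71.0]]
side (-120, -70) 1 431 [[-26.0, 39.0, -117.0], [-10.0, 43.0, -93.0], [21.0, 68.0, -70.0]]
side (-45, -10) -1 161 [[-14.0, -69.0, -37.0], [-2.0, -66.0, -20.0], [12.0, -57.0, -10.0]]
side (-45, -10) 1 95 [[-18.0, 56.0, -42.0], [-4.0, 63.0, -24.0], [9.0, 80.0, -10.0]]
side (-10, 35) -1 278 [[-14.0, -59.0, -10.0], [-2.0, -45.0, 8.0], [14.0, -26.0, 22.0]]
side (-10, 35) 1 52 [[-20.0, 36.0, -9.0], [-12.0, 52.0, -2.0], [-7.0, 78.0, 17.0]]
top (-120, -70) 1 53 [[-26.0, 60.0, -111.0], [-19.0, 78.0, -79.0], [18.0, 83.0, -70.0]]
top (-45, -10) 1 90 [[-18.0, 64.0, -37.0], [-3.0, 70.0, -16.0], [13.0, 84.0, -10.0]]
top (-10, 35) 1 156 [[-20.0, 48.0, -10.0], [1.0, 59.0, -1.0], [15.0, 82.0, 13.0]]
prong -1 65 [ -0.86465231 -28.78656589   0.93536365]
prong 1 47 [-5.24652772 26.91320722  0.75053017]
tips 65 [-41.38438223 -33.09769783  -2.76245434]
tcp rel fork est [ -3.92098111   2.84120828 166.82358311] 2.007239929970662
```

```bash
python3 -m crank '[-2.6,0,15,0,0,0,0,30,0,0,0,0,35,0,0,0,0,35,0,0,0,0,25,0,0,0,0,15,0,0,0,0,5,0,0,0,0,0,0,0]'
python3 -m crank '[0,0,3,0,0,0,0,3,0,0,0,0,3,0,0,0,0,0,0,0,0,0,0,0,0]'
python3 m6.py; cp pics/fork.png pics/fork9.png; python3 -c "
import cv2;a=cv2.imread('pics/fork9.png');cv2.imwrite('pics/c9.png',cv2.resize(a[110:290,220:400],(600,600)))"
```

```text
time: 17.27
position: [0.5694, -0.1131, 0.1713]
tcp_rot: [[-0.034, 0.999, -0.002], [0.999, 0.034, 0.001], [0.001, -0.002, -1.0]]
ft_force: [0.0, -0.2, -1.0]
gripper_width: 0.0273
finger_force: 49.6
time: 17.68
position: [0.5701, -0.1147, 0.1636]
tcp_rot: [[-0.032, 0.999, 0.0], [0.999, 0.032, -0.0], [-0.0, 0.0, -1.0]]
ft_force: [-0.4, -0.1, -0.8]
gripper_width: 0.0272
finger_force: 49.6
prong -1 28 [-14.87306792 -28.37274488   0.78630962]
prong 1 8 [-22.24253735  26.78720389   1.10570987]
tips 97 [-41.93785877 -32.78477203  -2.31613688]
tcp rel fork est [-3.92199673 -1.7946239  -1.84415154] 1.830164012220636
```

View pics/c9.png

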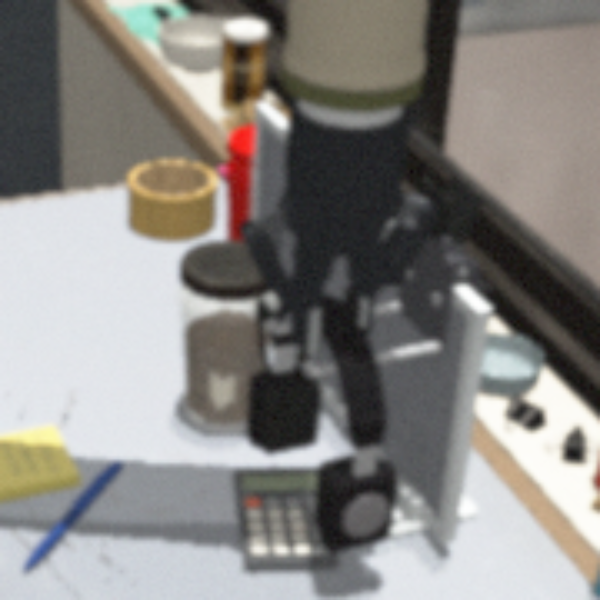

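The headset sits astride the fork. The near cup at (358,500) and far cup at (283,410) are clear of the jar and the screen. Lowering the last few millimetres until the prongs carry it.

```bash
python3 -m crank '[1,0,2,0,0,0,0,1,0,0,0,0,0,0,0,0,0,0,0,0]'
python3 -m crank '[0,0,1.5,0,0,0,0,0,0,0,0,0,0,0,0]'
```

```text
time: 18.07
position: [0.5699, -0.1136, 0.1602]
tcp_rot: [[-0.032, 0.999, -0.0], [0.999, 0.032, -0.0], [-0.0, -0.0, -1.0]]
ft_force: [0.5, 0.3, -0.9]
gripper_width: 0.0271
finger_force: 49.6
time: 18.32
position: [0.5701, -0.1138, 0.1592]
tcp_rot: [[-0.032, 0.999, 0.001], [0.999, 0.032, -0.0], [-0.0, 0.001, -1.0]]
ft_force: [-1.0, 0.4, 2.9]
gripper_width: 0.0271
finger_force: 50.0
```

The prongs now carry the weight. Releasing.

```bash
python3 -m crank '[0,0,0,0,0.35,0,0,0,0,0.4,0,0,0,0,0.5,0,0,0,0,0.55,0,0,0,0,0.6,0,0,0,0,0.6,0,0,-3,0,0.6,0,0,-5,0,0.6]'
python3 -m crank '[0,0,-10,0,0.6,0,0,-20,0,0.6,0,0,-35,0,0.6,0,0,-40,0,0.6,0,0,-40,0,0.6,0,0,0,0,0.6]'
python3 -m crank '[0,-40,0,0,0.6,0,-40,0,0,0.6,0,-30,0,0,0.6,0,0,0,0,0.6,0,0,0,0,0.6,0,0,0,0,0.6,0,0,0,0,0.6,0,0,0,0,0.6]'
cat > m7.py <<'E'
from h import *
c,sn=np.cos(np.radians(1.9)),np.sin(np.radians(1.9));H=np.array([[c,-sn,0],[sn,c,0],[0,0,1.]]);C=np.array([.574,-.1128,.167])
for n in('side','top'):
    s=snap(n,n+'_end.png');Q=(cloud(s)-C)@H*1000;ok=s['depth']>0;g=s['pixels'].max(2)<80;x,y,z=Q[...,0],Q[...,1],Q[...,2]
    q=Q[ok&g&(abs(x)<45)&(abs(y)<60)&(z>6)&(z<30)];print(n,'band',len(q),np.percentile(q,[1,50,99],0).round(1).tolist())
    q=Q[ok&g&(abs(x)<60)&(abs(y)<100)&(z>-140)&(z<-60)];print(n,'cups',len(q),np.percentile(q,[1,50,99],0).round(1).tolist())
    m=ok&(abs(x)<45)&(abs(y)<25)&(z>17)&(z<30);print('  crown',Q[m].mean(0) if m.sum() else '')
E
python3 m7.py; python3 m7.py | grep crown; python3 -c "
import cv2;a=cv2.imread('pics/side_end.png');b=cv2.imread('pics/top_end.png');cv2.imwrite('pics/c10.png',cv2.hconcat([cv2.resize(a[130:290,240:400],(400,400)),cv2.resize(b[100:220,240:360],(400,400))]))"
```

```text
time: 18.98
position: [0.5697, -0.1135, 0.1666]
tcp_rot: [[-0.032, 0.999, -0.001], [0.999, 0.032, -0.0], [0.0, -0.001, -1.0]]
ft_force: [0.4, -0.4, 1.3]
gripper_width: 0.0514
finger_force: 0.0
time: 19.48
position: [0.5722, -0.1153, 0.3211]
tcp_rot: [[-0.031, 0.999, 0.012], [1.0, 0.031, -0.002], [-0.002, 0.012, -1.0]]
ft_force: [-0.2, -0.7, -0.4]
gripper_width: 0.051
finger_force: 0.0
time: 20.15
position: [0.4607, -0.117, 0.3118]
tcp_rot: [[-0.032, 0.999, -0.001], [0.999, 0.032, -0.002], [-0.002, -0.001, -1.0]]
ft_force: [0.2, -0.1, -0.2]
gripper_width: 0.0514
finger_force: 0.0
side band 293 [[-39.7, -43.1, 6.3], [-7.6, -15.8, 15.5], [8.7, 34.4, 21.6]]
side cups 833 [[-29.2, -74.7, -121.3], [-15.1, 38.5, -83.4], [16.3, 66.2, -66.5]]
  crown [-4.89614456 -2.66834313 19.30873775]
top band 417 [[-38.4, -22.8, 6.5], [-4.1, 12.9, 16.9], [9.8, 42.9, 21.8]]
top cups 183 [[-28.7, 43.1, -115.2], [-16.5, 65.7, -72.2], [20.4, 80.7, -66.4]]
  crown [-2.77666505  2.51869873 19.06132035]
  crown [-4.23099339 -2.71505584 19.13742904]
  crown [-2.88966779  2.36998503 19.12821571]
```

View pics/c10.png

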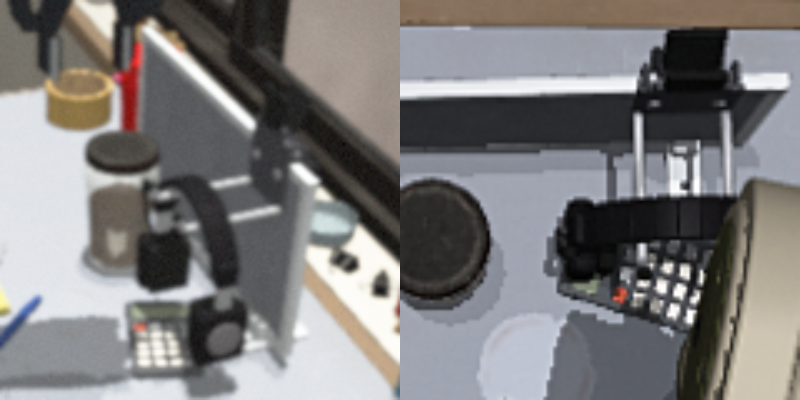

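The headset hangs centred on the fork: crown about 4 mm out from the fork point, 0 ±3 mm across and 19 mm up. In the top crop there is a clear gap to the jar at (440,240) and to the screen.

```bash
python3 -m crank '[0,0,-10,0,0.6,0,0,0,0,0.6,0,0,0,0,0.6,0,0,0,0,0.6,0,0,0,0,0.6,0,0,0,0,0.6]' | head -1; python3 -c "
from bench import bot;print(bot.hand_in())"
```

```text
time: 20.85
the job is handed in; nothing more can be done
None
```

I handed the job in at about 21 s: the hanger is clipped square and fully seated on the screen's edge, and the headset hangs still and centred on its fork, clear of the jar and the screen. No verdict came back.

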